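# Hold a T-bracket flush on the tilted welding fixture

## Task

Pick up the steel T-bracket by its upright web and get it ready for tack welding on the tilting fixture: lay its base flat on the sloped plate, web running up and down the slope, its lower short edge butted squarely against the stop bar and roughly in the middle of the plate's width. Feel gently for the slope and the stop, without shoving the fixture out of its setting or disturbing the other things on the table. Finish still gripping the bracket and pressing it flush onto the slope with a steady 15 N or so; do not let go.

Things in the scene. Friction and masses are not known exactly. Their poses are not given: they have to be found in the camera images.
- bracket: Loose steel T-bracket, 0.34 to 0.5 kg: flat base 80 (x) by 60 (y) by 8 mm thick; upright web 60 mm long (x), 10 mm thick (y), 40 mm tall along the base's middle; 48 mm high in all. Starts flat on the table, web up. Origin: centre of the base's underside; z up along the web. It is the same turned half round; either short edge may meet the stop.
- tilt_plate: Fixture's aluminium sloped plate, 190 mm along the slope, 140 wide, 12 thick, carrying the stop bar; hinged at its lower end (far from the robot) and locked at 14 to 30 degrees. Origin: on its upper face over the hinge axis, mid-width, 68 mm above the table. x up the slope, y across, z out of the face. Face: x -8 to 182 mm. Hinge ears (|y| 74 to 88, |x| < 20 mm) rise 6 mm above the origin.
- stop_edge (a point): Middle of the stop bar's up-slope side, at the level of the sloped face. The dark bar lies across the slope near its lower end: 16 mm along the slope, 136 mm long, 10 mm high, clamped 25 to 65 mm up-slope of the hinge axis. Axes as the sloped plate's: x up the slope, y across, z out of the face. Seated, the bracket's origin lies 40 mm from here along x.
- face_top (a point): Middle of the upper end of the sloped face, 182 mm up the slope from the hinge axis; axes as the sloped plate's. This end is the one nearer the robot and the higher, 110 to 160 mm above the table. Under the plate is a fixed base 230 by 180 mm.
- spray_can: Bystander: upright can, 60 mm across, 150 mm tall; origin at the centre of its foot. Leave it alone.
- wire_brush: Bystander: hand brush lying on the table to the left of the work; origin underneath, handle along its -x. Leave it alone.
- angle_offcut: Bystander: steel angle offcut, 50 by 90 mm, 50 mm high; origin under its foot. Leave it alone.
There are look-alikes about, which are no part of the job. What is shaped like the bracket but orange, turquoise or yellow is not meant.

How it is judged:
On the way:
1. the bracket is gripped and lifted clear of the table (height (world z) of bracket above 0.03 m and contact force between the fingers and bracket above 1 N and contact force between bracket and tilt_plate below 0.1 N), for 0.2 s.
At the end, for the whole second after the job is handed in: Still gripped and at rest: base flush on the slope (2.3 deg, 1.5 mm), lower short edge within 2.5 mm of the stop and square to it within 3.4 deg, at most 20 mm off mid-width, pressed onto plate and stop with 7 to 40 N in all (x of bracket in the frame of stop_edge between 0.0375 and 0.0425 m and y of bracket in the frame of stop_edge between -0.02 and 0.02 m and z of bracket in the frame of stop_edge between -0.002 and 0.0015 m and angle between the z axis of bracket and the z axis of stop_edge, either way round below 0.04 rad and angle between the x axis of bracket and the x axis of stop_edge, either way round below 0.06 rad and contact force between the fingers and bracket above 3 N and contact force between bracket and tilt_plate between 7 and 40 N and linear speed of bracket below 0.01 m/s); the arm keeps its last pose, push and grip.
It fails at once if the bracket is rammed into the fixture (over 60 N) (contact force between bracket and tilt_plate above 60 N).
It fails at once if the slope or the stop is shoved out of its setting (over 4 mm) (distance of any of face_top, stop_edge from where it was at the start of the episode above 0.004 m).
It fails at once if a bystander is moved more than 20 mm (distance of any of spray_can, wire_brush, angle_offcut from where it was at the start of the episode above 0.02 m).
It also fails if it takes over 48 s, if anything falls off the work surface, if the arm or the gripper's body presses on something with over 40 N, if the wrist force passes 120 N, or if a joint passes its speed limit or range.

## Robot

A 6-joint arm with a two-finger parallel gripper is mounted at the origin on the work surface. World frame = base frame: x ahead of the robot, y to its left, z up, the work surface at z = 0. Lengths are in m, angles in rad, forces in N, time in s.
With the tool pointing down it reaches from about 0.35 to 0.775 m from the base axis. Payload 7.3 kg.
Tool frame: the origin (TCP) lies midway between the tips of the shut fingers; the grasp point (between the pads) lies grasp_offset behind it (grasp_offset is the distance from the TCP to the grasp point, in m); z points along the fingers, y is the line along which they close (so a half turn about z gives the same grasp; the last joint's range is limited). The gripper opens to 92 mm and grips with 3 to 60 N. Pads are 19 mm wide; open, the fingers measure 130 mm over their backs; the gripper's body (75 mm by 190 mm) begins 47 mm behind the grasp point.
Start: joints at [-1.257, 0.342, 1.524, -0, 1.275, -0.146], TCP at [0.233, -0.47, 0.227] pointing down, gripper open.
Joint ranges: [-2.53, 2.53], [-0.77, 2.02], [0.04, 2.7], [-1, 4.14], [0.28, 2.66], [-3.11, 3.11]. Speed limits (rad/s): [2.57, 2.57, 3.14, 3.14, 3.14, 3.14].

## Interface

Orientations are given as [roll, pitch, yaw] about the fixed x, y, z axes, in that order (R = Rz(yaw) Ry(pitch) Rx(roll)).
In Python, from cell import * gives the robot as it stands.
- The arm moves only by the tool step_arm, never from a script. Its argument "plan" is a list of rows, each a list of 5 numbers: the closure, from -1 (fully open) to 1 (shut), then the shift along the tool's x, y, z in m, then the turn about the tool's z in rad. In form: [[hand, x, y, z, twist], ...]. A call has 1 to 20 rows; each row is the pose to reach, as a shift and turn from the pose commanded when the call began, along the tool's axes at that moment; what a row does not reach only later rows make up. A row lasts 1/8 s, in which the tool goes at most 62.5 mm and 10.7 degrees, less where a joint would pass 70% of its speed; a pose out of reach is approached as far as the arm can. A call with a gripper value outside its range is refused whole. The fingers move at their own pace and stop on an object; "grip_force" is the grip in N (left out, the last holds). Time passes only in rows, so rows that repeat a pose let the fingers close. It gives the time, the measured TCP pose, the force, the opening and the grip force at its end, in the units of the state.
- observe(): the state, without advancing time (a new reading comes with each control period).
- read_camera(name): name is "side" or "top" or "wrist"; returns a dict with "img" (480x640x3 uint8, red, green, blue), "range_z" (480x640 float32, m along the optical axis (not along the pixel's ray), 0 where there is no reading), "fx", "fy", "cx", "cy" (pixels), "R" (3x3) and "t" (3): a world point X has camera coordinates R X + t; the wrist camera has in their place "T_tool_cam" (4x4, takes a point from camera to tool coordinates, whose origin is the TCP and whose axes are the flange's). Camera axes: x right, y down, z forward; pixel columns grow to the right and rows downward; lengths in m; the calibration is good to about 2 mm. A picture is of the moment at which its call begins: read the wrist's pose just before it.
- hand_in(): hands the job in; it is judged then, once.
The state is a dict: "time": time; "qpos": joint angles; "qvel": joint speeds; "joint_efforts": joint torques, N m; "tool_pos": TCP position; "tool_rot": TCP orientation; "contact_force": force on the tool from outside, world axes, zero at the start; "torque": the same for the moment, N m; "opening": finger opening in m; "grip_force": force on a finger pad.
Only numpy, scipy, OpenCV 4.12 (cv2) and the standard library are available. Lean on these libraries where they do the work, as an engineer would, in place of code of your own. Each camera call takes 0.05 s, during which the arm holds its last target. There are 200 camera calls.

## Working session

There is one attempt and no reset: what is moved stays moved. The work goes in short steps, Python scripts to look and compute and a tool call to move; the robot and the scene stay as the last step left them, time stands still between calls to the robot, and variables do not carry over. Pictures are saved under pics/ and viewed, at most 10 in all, crops included, and the job is handed in when it is done.

Besides the shell and the picture viewer there is one more tool, called after "Request:" by a JSON object that holds its "method" and its "body", one argument or row to a line. step_arm: Moves the arm, as the interface text tells. Its arguments: {"type":"object","properties":{"plan":{"type":"array","items":{"type":"array","items":{"type":"number"}}},"grip_force":{"type":"number"}},"required":["plan"]}

```bash
mkdir -p pics; ls
python3 - <<'E'
from cell import *
import cv2,numpy as np
s=observe();print({k:np.round(v,3).tolist() for k,v in s.items()})
for n in("top","side"):
    c=read_camera(n);cv2.imwrite(f"pics/{n}0.png",c["img"][:,:,::-1])
    np.savez(f"{n}0.npz",**c);print(n,c["fx"],c["cx"],np.round(c["R"],3).tolist(),c["t"])
w=read_camera("wrist");print(w["T_tool_cam"])
E
```

```text
pics
{'time': 0.0, 'qpos': [-1.257, 0.343, 1.525, -0.0, 1.275, -0.146], 'qvel': [-0.002, -0.0, -0.0, -0.001, -0.0, -0.0], 'joint_efforts': [0.001, -43.124, -24.422, 0.072, 0.056, -0.0], 'tool_pos': [0.233, -0.47, 0.226], 'tool_rot': [-3.14, -0.0, 0.46], 'contact_force': [-0.381, 0.21, -0.713], 'torque': [-0.031, 0.037, 0.002], 'grip_force': 0.0, 'opening': 0.092}
top 622.6270697936117 319.9376536063493 [[0.014, -1.0, -0.005], [-0.993, -0.013, -0.119], [0.119, 0.007, -0.993]] [-0.01217869  0.55339562  1.39510404]
side 542.067069422333 323.1158820715779 [[0.999, -0.042, 0.02], [-0.011, -0.628, -0.778], [0.045, 0.777, -0.628]] [-0.52295256  0.04344196  1.45680581]
[[-4.17924615e-05 -9.67215167e-01 -2.53958303e-01  6.82323507e-02]
 [ 9.99999993e-01 -1.24528664e-05 -1.17136788e-04 -8.05867671e-04]
 [ 1.10133969e-04 -2.53958306e-01  9.67215160e-01 -1.57908793e-01]
 [ 0.00000000e+00  0.00000000e+00  0.00000000e+00  1.00000000e+00]]
```

View pics/top0.png

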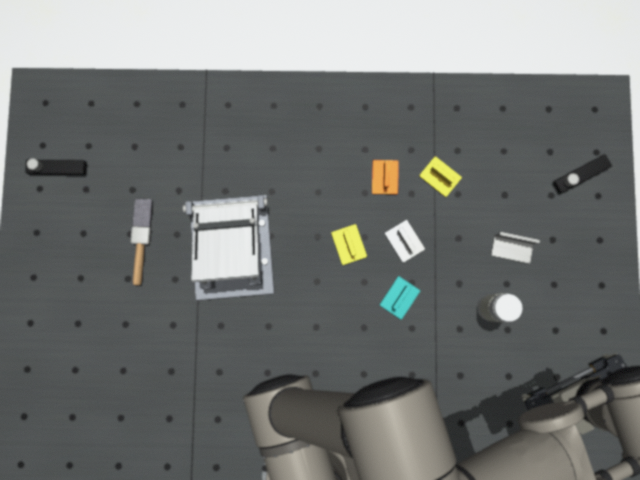

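View pics/side0.png

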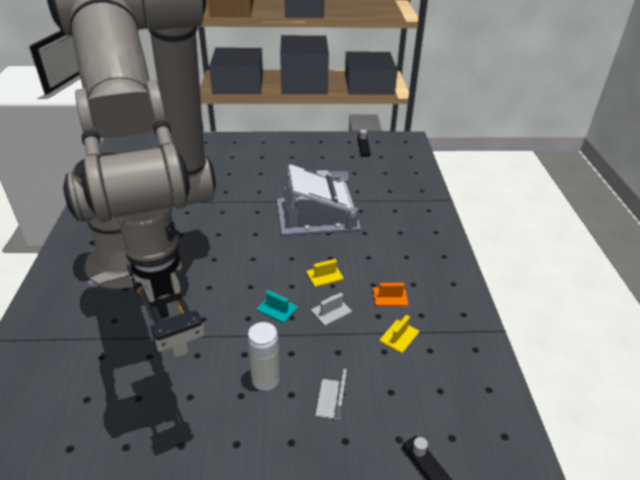

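The bracket-shaped objects in the top view are grey-white (405,241), orange (385,177), yellow (441,176) and (349,244), and turquoise (400,298). The grey steel one at (405,241) fits the description. The fixture is at about (228,245), with its dark stop bar near row 225. I'll measure these and enlarge the grey one.

```bash
cat > h.py <<'E'
import numpy as np,cv2
def cloud(c,tool=None):
    v,u=np.mgrid[0:480,0:640];z=c["range_z"]
    P=np.stack([(u-c["cx"])/c["fx"]*z,(v-c["cy"])/c["fy"]*z,z],-1)
    if tool is None: return (P-c["t"])@c["R"]
    T=tool@c["T_tool_cam"]; return P@T[:3,:3].T+T[:3,3]
def toolT(s):
    from scipy.spatial.transform import Rotation as Ro
    T=np.eye(4);T[:3,:3]=Ro.from_euler("xyz",s["tool_rot"]).as_matrix();T[:3,3]=s["tool_pos"];return T
E
python3 - <<'E'
from h import *
import cell
print(getattr(cell,"grasp_offset",None),[x for x in dir(cell) if x[0]!='_'])
c=dict(np.load("top0.npz"));P=cloud(c);im=c["img"].astype(int);ok=c["range_z"]>0
crop=c["img"][150:320,170:470,::-1];cv2.imwrite("pics/crop.png",cv2.resize(crop,(780,442),interpolation=cv2.INTER_CUBIC))
v,u=np.mgrid[0:480,0:640]
m=ok&(abs(u-405)<26)&(abs(v-241)<26)
print("table z",np.median(P[...,2][m&(im.sum(-1)<200)]))
b=m&(P[...,2]>.004)&(im.min(-1)>60); b=m&(P[...,2]>.004)
print("br n",b.sum(),np.percentile(P[b][:,2],[5,50,95]),P[b].mean(0))
lo=b&(P[...,2]<.02)|b
r=cv2.minAreaRect(P[b][:,:2].astype(np.float32)*1000);print(r)
w=b&(P[...,2]>.03);print("web",w.sum(),P[w].mean(0),cv2.minAreaRect(P[w][:,:2].astype(np.float32)*1000))
p=ok&(u>198)&(u<256)&(v>238)&(v<275)
Q=P[p];A=np.c_[Q[:,:2],np.ones(len(Q))]
k=np.linalg.lstsq(A,Q[:,2],rcond=None)[0];print("plane",k,np.std(A@k-Q[:,2]),np.degrees(np.arctan(np.hypot(*k[:2]))),np.degrees(np.arctan2(-k[1],-k[0])))
f=ok&(u>180)&(u<275)&(v>190)&(v<300)
on=f&(abs(P[...,2]-(P[...,:2]@k[:2]+k[2]))<.004)&(im.min(-1)>120)
print("face",cv2.minAreaRect(P[on][:,:2].astype(np.float32)*1000))
for q in [(215,224),(228,222),(240,220),(215,230),(228,228),(240,226)]: print(q,P[q[1],q[0]],im[q[1],q[0]])
E
```

```text
0.0188 ['IKError', 'grasp_offset', 'hand_in', 'observe', 'read_camera']
table z nan
br n 1088 [0.00436492 0.00874453 0.04961644] [ 0.53592683 -0.19960742  0.01393907]
((536.2615356445312, -203.13693237304688), (117.38352966308594, 117.48329162597656), 0.7292280197143555)
web 149 [ 0.53680676 -0.19936921  0.0472673 ] ((537.3308715820312, -200.23292541503906), (59.570068359375, 11.03861141204834), 31.26276969909668)
plane [-0.44449566 -0.04552676  0.34923034] 0.002595627266458511 24.076098733783123 5.848035969772663
face ((527.5949096679688, 200.88003540039062), (178.4528350830078, 187.38108825683594), 7.162410259246826)
(215, 224) [0.55671434 0.22374799 0.1078356 ] [81 85 85]
(228, 222) [0.56266179 0.19693225 0.0990203 ] [90 93 93]
(240, 220) [0.56753711 0.17082987 0.0983267 ] [126 129 129]
(215, 230) [0.54491217 0.22530099 0.09648349] [191 193 193]
(228, 228) [0.5498046  0.1970126  0.09579188] [147 149 148]
(240, 226) [0.55423685 0.17040591 0.09856054] [96 98 98]
  return _methods._mean(a, axis=axis, dtype=dtype,
  ret = ret.dtype.type(ret / rcount)
```

View pics/crop.png

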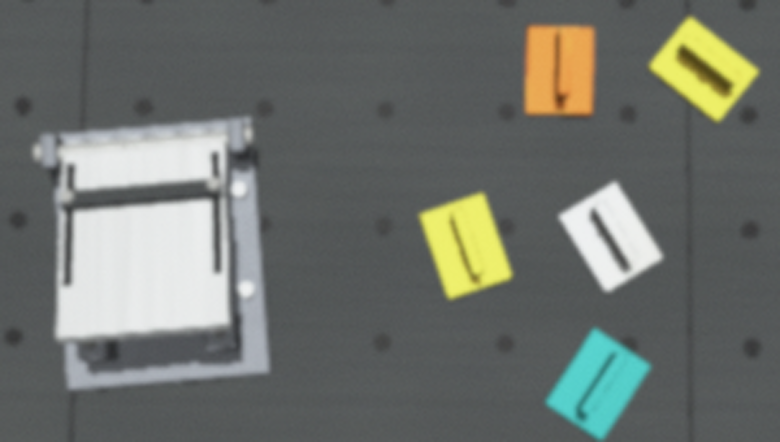

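Confirmed: the grey-white bracket is at crop (610,238), with its web running at about 31° in world yaw. The fixture is tilted about 24° with its hinge end away from the robot. Next I'll hover over the bracket and check with the wrist camera.

Request:
{"method": "step_arm", "body": {
  "plan": [
    [-1,0.05,-0.014,0,-0.02],
    [-1,0.1,-0.027,0,-0.04],
    [-1,0.15,-0.041,0,-0.06],
    [-1,0.2,-0.055,0,-0.086],
    [-1,0.25,-0.068,0,-0.086],
    [-1,0.3,-0.082,0,-0.086],
    [-1,0.35,-0.096,0,-0.086],
    [-1,0.392,-0.107,0,-0.086],
    [-1,0.392,-0.107,0,-0.086],
    [-1,0.392,-0.107,0,-0.086],
    [-1,0.392,-0.107,0,-0.086],
    [-1,0.392,-0.107,0,-0.086]
  ],
  "grip_force": 12
}}

```text
time: 1.65
tool_pos: [0.5362, -0.2015, 0.2269]
tool_rot: [3.141, 0.0, 0.544]
contact_force: [0.7, -0.2, 0.5]
opening: 0.0919
grip_force: 0.0
```

Run:
```python
from h import *
from cell import *
s=observe();c=read_camera("wrist");T=toolT(s);P=cloud(c,T);np.savez("w1.npz",T=T,**c)
print(s["time"],s["tool_pos"],s["tool_rot"],s["contact_force"])
ok=c["range_z"]>0;im=c["img"].astype(int)
d=np.hypot(P[...,0]-.537,P[...,1]+.2)
print("table",np.median(P[ok&(d<.12)&(im.max(-1)<100)][:,2]))
w=ok&(d<.06)&(P[...,2]>.035)
X=P[w][:,:2];print("web",w.sum(),P[w].mean(0),np.median(P[w][:,2]),cv2.minAreaRect(X.astype(np.float32)*1000))
g=ok&(d<.08)&(im.max(-1)-im.min(-1)<25)&(im.min(-1)>110)&(P[...,2]<.03)
print("base",g.sum(),np.median(P[g][:,2]),cv2.minAreaRect(P[g][:,:2].astype(np.float32)*1000))
cv2.imwrite("pics/w1.png",c["img"][:,:,::-1])
```

```text
1.65 [ 0.53621459 -0.20150214  0.22685784] [3.14142040e+00 5.61360705e-05 5.44251922e-01] [ 0.65519465 -0.16628514  0.51086412]
table 0.3151830266335377
web 94147 [ 0.55625288 -0.18802983  0.31438946] 0.31986858493818027 ((539.0115356445312, -198.77706909179688), (67.41854095458984, 118.37812042236328), 31.079849243164062)
base 5278 0.007825189893059248 ((534.153076171875, -203.904541015625), (85.59693908691406, 63.39360046386719), 31.71804428100586)
```

View pics/w1.png

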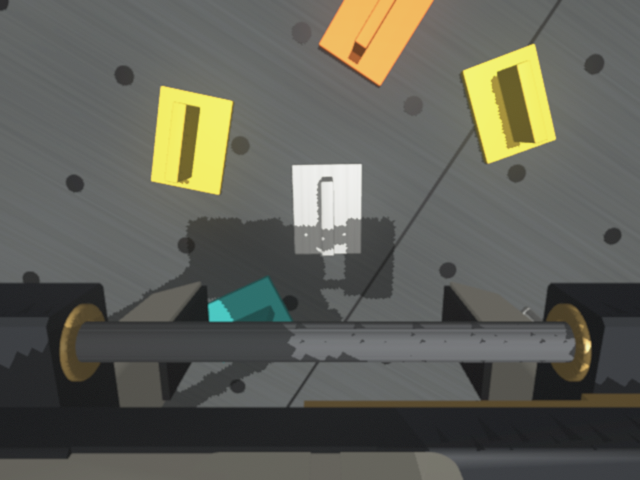

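The wrist view shows the grey bracket at (327,210), with its web vertical in the image between columns 321 and 333. The gripper fills the lower part of the picture. I'll limit the web heights to keep the gripper out.

Run:
```python
from h import *
c=dict(np.load("w1.npz"));T=c["T"];P=cloud(c,T);ok=c["range_z"]>0
v,u=np.mgrid[0:480,0:640];w=ok&(abs(u-327)<35)&(v>160)&(v<262)
m=w&(P[...,2]>.04)&(P[...,2]<.055)
X=P[m];L=(X-T[:3,3])@T[:3,:3]
print(m.sum(),np.median(X[:,2]),cv2.minAreaRect(X[:,:2].astype(np.float32)*1000));
print("tool frame",cv2.minAreaRect(L[:,:2].astype(np.float32)*1000),np.polyfit(L[:,0],L[:,1],1))
m=w&(P[...,2]>.005)&(P[...,2]<.02);L=(P[m]-T[:3,3])@T[:3,:3];print("base",cv2.minAreaRect(L[:,:2].astype(np.float32)*1000))
```

```text
938 0.047828254186032954 ((536.803955078125, -202.64376831054688), (59.59349060058594, 9.942806243896484), 32.07267379760742)
tool frame ((-0.07672691345214844, 1.2508139610290527), (9.9428071975708, 59.59368133544922), 89.1111068725586) [-0.0171008  0.0011873]
base ((-0.47444915771484375, 1.253335952758789), (59.95349884033203, 80.5357666015625), 89.03720092773438)
```

Request:
{"method": "step_arm", "body": {
  "plan": [
    [-1,0,0.0012,0.05,-0.016],
    [-1,0,0.0012,0.1,-0.016],
    [-1,0,0.0012,0.15,-0.016],
    [-1,0,0.0012,0.18,-0.016],
    [-1,0,0.0012,0.2,-0.016],
    [-1,0,0.0012,0.212,-0.016],
    [-1,0,0.0012,0.212,-0.016],
    [0,0,0.0012,0.212,-0.016],
    [1,0,0.0012,0.212,-0.016],
    [1,0,0.0012,0.212,-0.016],
    [1,0,0.0012,0.212,-0.016],
    [1,0,0.0012,0.212,-0.016],
    [1,0,0.0012,0.212,-0.016],
    [1,0,0.0012,0.212,-0.016]
  ],
  "grip_force": 25
}}

```text
time: 3.45
tool_pos: [0.5374, -0.2017, 0.0147]
tool_rot: [3.142, 0.0, 0.562]
contact_force: [0.9, 0.1, -0.2]
opening: 0.0266
grip_force: 0.0
```

Request:
{"method": "step_arm", "body": {
  "plan": [
    [1,0,0,0,0],
    [1,0,0,0,0],
    [1,0,0,0,0],
    [1,0,0,0,0],
    [1,0,0,-0.01,0],
    [1,0,0,-0.03,0],
    [1,0,0,-0.06,0],
    [1,0,0,-0.1,0],
    [1,0,0,-0.15,0],
    [1,0,0,-0.2,0],
    [1,0,0,-0.225,0],
    [1,0,0,-0.225,0],
    [1,0,0,-0.225,0],
    [1,0,0,-0.225,0],
    [1,0,0,-0.225,0]
  ]
}}

```text
time: 5.32
tool_pos: [0.537, -0.2015, 0.2385]
tool_rot: [-3.14, 0.001, 0.562]
contact_force: [-0.2, 0.2, -1.9]
opening: 0.0095
grip_force: 25.0
```

Request:
{"method": "step_arm", "body": {
  "plan": [
    [1,0.013,-0.045,-0.01,0.05],
    [1,0.026,-0.09,-0.02,0.1],
    [1,0.039,-0.135,-0.03,0.16],
    [1,0.052,-0.18,-0.04,0.22],
    [1,0.065,-0.225,-0.05,0.28],
    [1,0.078,-0.27,-0.06,0.34],
    [1,0.09,-0.315,-0.06,0.4],
    [1,0.103,-0.36,-0.06,0.47],
    [1,0.115,-0.402,-0.06,0.47],
    [1,0.115,-0.402,-0.06,0.47],
    [1,0.115,-0.402,-0.06,0.47],
    [1,0.115,-0.402,-0.06,0.47],
    [1,0.115,-0.402,-0.06,0.47]
  ]
}}

```text
time: 6.95
tool_pos: [0.421, 0.199, 0.2996]
tool_rot: [3.141, 0.0, 0.09]
contact_force: [-0.4, -0.3, -4.3]
opening: 0.0103
grip_force: 25.0
```

Run:
```python
from h import *
from cell import *
s=observe();c=read_camera("wrist");T=toolT(s);np.savez("w2.npz",T=T,**c)
print(s["time"],s["tool_pos"],s["tool_rot"],s["contact_force"],s["opening"])
cv2.imwrite("pics/w2.png",c["img"][:,:,::-1])
```

```text
6.95 [0.4209503  0.19900393 0.29963583] [3.14136439e+00 3.84296777e-05 9.01898763e-02] [-0.43842792 -0.25467268 -4.29505682] 0.010338549394766038
```

View pics/w2.png

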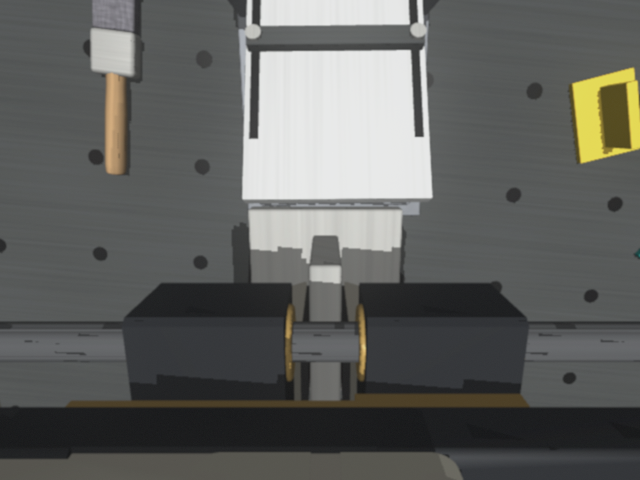

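The plate fills columns 245–430 and rows 0–200. The stop bar is at rows 25–48, and its lower edge in the picture is the up-slope side. The held bracket's base shows at rows 208–285. Next I'll fit the plane, the stop edge, mid-width and the bracket in hand.

```bash
cat > fit.py <<'E'
from h import *
import sys
c=dict(np.load(sys.argv[1]));T=c["T"];P=cloud(c,T);ok=c["range_z"]>0
im=c["img"].astype(int);v,u=np.mgrid[0:480,0:640]
m=ok&(u>265)&(u<410)&(v>65)&(v<190)
Q=P[m];A=np.c_[Q[:,:2],np.ones(len(Q))];k=np.linalg.lstsq(A,Q[:,2],rcond=None)[0]
r=A@k-Q[:,2];print("plane",k,"std",r.std())
n=np.r_[-k[:2],1];n/=np.linalg.norm(n);th=np.arccos(n[2]);up=np.r_[k[:2],0];psi=np.arctan2(-k[1],-k[0]);print("slope deg",np.degrees(th),"yaw of downhill",psi)
# stop: points ~10 mm above plane
hgt=(P-np.r_[0,0,k[2]])@n
sb=ok&(u>262)&(u<402)&(v<90)&(hgt>.006)&(hgt<.014)&(im.max(-1)<110)
print("stop n",sb.sum(),np.median(hgt[sb]))
# top uphill edge of bar per column -> line y->x
ed=[]
for col in range(265,400,3):
    rows=np.where(sb[:,col])[0]
    if len(rows): ed.append(P[rows.max(),col])
ed=np.array(ed);l=np.polyfit(ed[:,1],ed[:,0],1);print("stop line dx/dy",l,"std",np.std(np.polyval(l,ed[:,1])-ed[:,0]))
yaw=np.arctan(-l[0]);print("yaw from stop",yaw)
# side edges of the plate
face=ok&(abs(hgt)<.005)&(v<200)
for nm,f in(("L",lambda r:r.min()),("R",lambda r:r.max())):
    e=[]
    for row in range(70,190,3):
        cs=np.where(face[row]&(u[row]>225)&(u[row]<450))[0]
        if len(cs): e.append(P[row,f(cs)])
    e=np.array(e);q=np.polyfit(e[:,0],e[:,1],1);res=e[:,1]-np.polyval(q,e[:,0]);g=abs(res)<.003;q=np.polyfit(e[g,0],e[g,1],1)
    print(nm,"y=",q,"yaw",np.arctan(q[0]),"y at x=.5",np.polyval(q,.5),res.std())
for h in(.5,): pass
# bracket in hand
b=ok&(v>203)&(v<285)&(u>240)&(u<410);L=(P-T[:3,3])@T[:3,:3]
bb=b&(L[...,2]>0)&(L[...,2]<.03)&(L[...,0]<.06)
X=L[bb];print("base tool z",np.median(X[:,2]),"plane",np.linalg.lstsq(np.c_[X[:,:2],np.ones(len(X))],X[:,2],rcond=None)[0],"xmax",np.percentile(X[:,0],99.5),"y",np.percentile(X[:,1],[.5,99.5]))
e=[]
for col in range(260,395,4):
    rows=np.where(bb[:,col])[0]
    if len(rows): e.append(L[rows.min(),col])
e=np.array(e);print("lead edge x=f(y)",np.polyfit(e[:,1],e[:,0],1))
E
python3 fit.py w2.npz
```

```text
plane [-0.4493907  -0.04472119  0.34940023] std 0.0007513076472913915
slope deg 24.304431991927682 yaw of downhill 0.09918859102282122
stop n 2754 0.009855371185211176
stop line dx/dy [-0.09910944  0.57089204] std 0.00036988696442421436
yaw from stop 0.09878682897307461
L y= [0.09808646 0.21916239] yaw 0.09777369845247902 y at x=.5 0.2682056209820457 0.00027391143177903494
R y= [0.10040559 0.07844241] yaw 0.10007020832804146 y at x=.5 0.12864520295547277 0.00032635713804861794
base tool z 0.006824254911358593 plane [ 0.02718719 -0.00028681  0.00624632] xmax 0.038401001859330604 y [-0.03027258  0.02892073]
lead edge x=f(y) [-0.00114241  0.03824996]
```

Fit results: slope 24.3°, fixture yaw 0.099, stop edge at (0.547, 0.203, 0.095). Seated, the TCP should be at about (0.524, 0.201, 0.123). I'll come down about 15 mm up-slope of that so the base's near edge touches first and turns the bracket in the pads.

Request:
{"method": "step_arm", "body": {
  "plan": [
    [1,0.03,0.0026,0,-0.009],
    [1,0.06,0.005,0,-0.009],
    [1,0.0892,0.0076,0.02,-0.009],
    [1,0.0892,0.0076,0.05,-0.009],
    [1,0.0892,0.0076,0.08,-0.009],
    [1,0.0892,0.0076,0.11,-0.009],
    [1,0.0892,0.0076,0.13,-0.009],
    [1,0.0892,0.0076,0.142,-0.009],
    [1,0.0892,0.0076,0.147,-0.009],
    [1,0.0892,0.0076,0.147,-0.009],
    [1,0.0892,0.0076,0.147,-0.009]
  ],
  "grip_force": 12
}}

```text
time: 8.38
tool_pos: [0.5106, 0.2005, 0.1535]
tool_rot: [-3.141, -0.002, 0.101]
contact_force: [-0.3, -0.2, -3.6]
opening: 0.0099
grip_force: 12.0
```

Request:
{"method": "step_arm", "body": {
  "plan": [
    [1,0,0,0.003,0],
    [1,0,0,0.006,0],
    [1,0,0,0.008,0],
    [1,0,0,0.01,0],
    [1,0,0,0.011,0],
    [1,0,0,0.012,0],
    [1,0,0,0.012,0]
  ]
}}

```text
time: 9.25
tool_pos: [0.5118, 0.2006, 0.1417]
tool_rot: [-3.141, -0.004, 0.101]
contact_force: [5.4, 0.6, 4.2]
opening: 0.0096
grip_force: 12.0
```

Contact, at about 9 N. I'll continue gently.

Request:
{"method": "step_arm", "body": {
  "plan": [
    [1,0,0,0.0007,0],
    [1,0,0,0.0015,0],
    [1,0,0,0.0022,0],
    [1,0,0,0.003,0],
    [1,0,0,0.003,0]
  ]
}}

```text
time: 9.88
tool_pos: [0.5126, 0.2007, 0.139]
tool_rot: [-3.141, -0.006, 0.101]
contact_force: [7.3, 0.2, 3.7]
opening: 0.01
grip_force: 12.0
```

Request:
{"method": "step_arm", "body": {
  "plan": [
    [1,0,0,0.0008,0],
    [1,0,0,0.0016,0],
    [1,0,0,0.0024,0],
    [1,0,0,0.0032,0],
    [1,0,0,0.004,0],
    [1,0,0,0.004,0]
  ]
}}

```text
time: 10.62
tool_pos: [0.5132, 0.2007, 0.1353]
tool_rot: [-3.141, -0.008, 0.101]
contact_force: [9.4, 1.4, 3.5]
opening: 0.0099
grip_force: 12.0
```

```bash
cat > br.py <<'E'
from h import *
from cell import *
import sys
s=observe();c=read_camera("wrist");T=toolT(s);P=cloud(c,T);np.savez(sys.argv[1]+".npz",T=T,**c)
print(s["time"],s["tool_pos"],s["contact_force"],s["torque"])
ok=c["range_z"]>0;v,u=np.mgrid[0:480,0:640];L=(P-T[:3,3])@T[:3,:3]
for a,b in((252,290),(355,398)):
    m=ok&(v>203)&(v<283)&(u>a)&(u<b)&(L[...,2]<.03)&(L[...,2]>-.01)&(L[...,0]<.034)
    X=L[m];print(m.sum(),np.linalg.lstsq(np.c_[X[:,:2],np.ones(len(X))],X[:,2],rcond=None)[0])
cv2.imwrite(f"pics/{sys.argv[1]}.png",c["img"][:,:,::-1])
E
python3 br.py w3
```

```text
10.625 [0.51320967 0.20074101 0.13525645] [9.40217182 1.39255046 3.49432179] [ 0.02401755 -1.26646312 -0.05619993]
2435 [ 0.20949085 -0.01054332  0.00586384]
2762 [0.21146996 0.00549705 0.00592489]
```

View pics/w3.png

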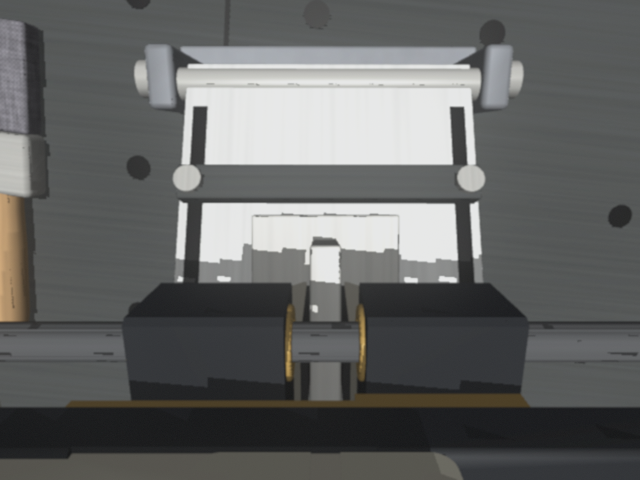

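The bracket is turning in the pads without slipping: it is now about 12° tilted, and its edge at rows 215–285 is parallel to the stop bar at rows 165–200. Continuing down.

Request:
{"method": "step_arm", "body": {
  "plan": [
    [1,0,0,0.0008,0],
    [1,0,0,0.0016,0],
    [1,0,0,0.0024,0],
    [1,0,0,0.0032,0],
    [1,0,0,0.004,0],
    [1,0,0,0.0045,0],
    [1,0,0,0.005,0],
    [1,0,0,0.005,0]
  ]
}}

```text
time: 11.68
tool_pos: [0.5134, 0.2007, 0.1303]
tool_rot: [-3.141, -0.008, 0.101]
contact_force: [9.5, 0.4, 4.2]
opening: 0.01
grip_force: 12.0
```

```bash
python3 br.py w4
```

```text
11.675 [0.51336798 0.2007393  0.13025997] [9.4651133  0.38897663 4.22871433] [ 0.02845743 -1.40767214  0.04325547]
2431 [ 0.30890648 -0.00973024  0.0056316 ]
2761 [0.31439332 0.00208246 0.00567146]
```

Request:
{"method": "step_arm", "body": {
  "plan": [
    [1,0,0,0.0008,0],
    [1,0,0,0.0016,0],
    [1,0,0,0.0024,0],
    [1,0,0,0.0032,0],
    [1,0,0,0.004,0],
    [1,0,0,0.0045,0],
    [1,0,0,0.005,0],
    [1,0,0,0.005,0]
  ]
}}

```text
time: 12.72
tool_pos: [0.5131, 0.2007, 0.1251]
tool_rot: [-3.141, -0.007, 0.101]
contact_force: [8.5, 0.6, 4.0]
opening: 0.0102
grip_force: 12.0
```

```bash
python3 br.py w5
```

```text
12.725 [0.51312143 0.20074529 0.12508683] [8.48367918 0.63429728 3.97749407] [ 0.04840823 -1.18724598  0.04493779]
2541 [ 5.98665910e-01 -1.25579027e-01  2.24463010e-04]
2893 [0.61022657 0.03385715 0.00208648]
```

```bash
sed -i 's/<.034)/<.022)/' br.py; python3 br.py w6
python3 - <<'E'
from h import *
c=dict(np.load("w6.npz"));T=c["T"];P=cloud(c,T);L=(P-T[:3,3])@T[:3,:3]
for v in range(195,284,6): print(v,[np.round(L[v,u]*1000,1).tolist() for u in (235,275,380)])
E
```

```text
12.775 [0.51310507 0.20072758 0.12506545] [8.9380013  0.16120379 2.90390312] [ 0.0667919  -1.25003403  0.01383106]
1414 [ 0.46287238 -0.07811935  0.0033816 ]
1607 [0.42642975 0.00162312 0.00552818]
195 [[41.3, -38.5, 22.4], [41.3, -21.8, 22.1], [41.2, 22.3, 23.1]]
201 [[38.7, -38.8, 22.7], [38.7, -21.9, 22.7], [38.6, 22.4, 23.7]]
207 [[34.6, -40.8, 31.8], [34.6, -23.0, 31.7], [34.4, 23.7, 32.7]]
213 [[32.2, -40.6, 30.0], [32.0, -23.0, 31.0], [32.0, 23.5, 30.9]]
219 [[29.8, -40.4, 28.6], [29.7, -22.9, 29.2], [29.6, 23.4, 29.6]]
225 [[27.5, -40.2, 26.9], [29.5, -21.6, 17.5], [29.4, 22.0, 18.2]]
231 [[25.0, -40.1, 25.9], [27.0, -21.7, 17.3], [27.0, 22.0, 17.4]]
237 [[22.5, -40.1, 25.1], [24.6, -21.6, 16.5], [25.2, 21.7, 14.2]]
243 [[20.3, -39.8, 23.2], [22.6, -21.5, 14.6], [22.6, 21.8, 14.4]]
249 [[17.7, -39.9, 22.8], [20.3, -21.5, 13.7], [20.0, 21.9, 14.5]]
255 [[15.4, -39.8, 21.6], [17.6, -21.5, 13.8], [17.8, 21.8, 13.2]]
261 [[12.9, -39.7, 20.8], [15.7, -21.4, 11.9], [15.4, 21.8, 12.6]]
267 [[10.1, -39.9, 20.9], [13.3, -21.4, 11.2], [13.6, 21.6, 10.2]]
273 [[7.8, -39.8, 19.6], [10.9, -21.4, 10.6], [10.7, 21.8, 11.0]]
279 [[5.8, -39.5, 17.6], [8.6, -21.3, 9.6], [8.7, 21.6, 9.4]]
```

About 23.4° now, nearly flush. I'll press the last millimetre or two.

Request:
{"method": "step_arm", "body": {
  "plan": [
    [1,0,0,0.0005,0],
    [1,0,0,0.001,0],
    [1,0,0,0.0015,0],
    [1,0,0,0.002,0],
    [1,0,0,0.002,0]
  ]
}}

```text
time: 13.45
tool_pos: [0.5131, 0.2007, 0.1241]
tool_rot: [-3.141, -0.008, 0.101]
contact_force: [5.8, -0.4, 10.3]
opening: 0.0099
grip_force: 12.0
```

Force is rising without further travel, so it's flush. Now I'll slide down-slope toward the stop.

Request:
{"method": "step_arm", "body": {
  "plan": [
    [1,0.001,0,0.00045,0],
    [1,0.002,0,0.0009,0],
    [1,0.003,0,0.00135,0],
    [1,0.004,0,0.0018,0],
    [1,0.005,0,0.0022,0],
    [1,0.005,0,0.0022,0]
  ]
}}

```text
time: 14.2
tool_pos: [0.516, 0.2013, 0.1221]
tool_rot: [-3.141, -0.004, 0.101]
contact_force: [-1.6, -0.9, 16.9]
opening: 0.0102
grip_force: 12.6
```

```bash
python3 br.py w7
```

```text
14.2 [0.51600262 0.20126821 0.12207448] [-1.64340181 -0.8569718  16.85125733] [-0.03613189  0.37193212  0.00105317]
1418 [ 0.46743041 -0.04420591  0.00363578]
1599 [0.46108157 0.00063522 0.00462678]
```

Request:
{"method": "step_arm", "body": {
  "plan": [
    [1,0.001,0,0,0],
    [1,0.002,0,0.0004,0],
    [1,0.003,0,0.0008,0],
    [1,0.004,0,0.0012,0],
    [1,0.004,0,0.0012,0]
  ]
}}

```text
time: 14.88
tool_pos: [0.5198, 0.2017, 0.1204]
tool_rot: [-3.141, -0.003, 0.101]
contact_force: [-1.2, -0.6, 13.5]
opening: 0.0099
grip_force: 12.6
```

Request:
{"method": "step_arm", "body": {
  "plan": [
    [1,0.0007,0,0.0003,0],
    [1,0.0014,0,0.0006,0],
    [1,0.002,0,0.0009,0],
    [1,0.002,0,0.0009,0]
  ]
}}

```text
time: 15.38
tool_pos: [0.5203, 0.2018, 0.1197]
tool_rot: [-3.141, 0.0, 0.101]
contact_force: [-6.9, -0.6, 18.9]
opening: 0.01
grip_force: 13.9
```

Resistance has jumped, so this is probably the stop. Checking by camera.

```bash
python3 br.py w8
python3 - <<'E'
from h import *
c=dict(np.load("w8.npz"));cv2.imwrite("pics/w8c.png",cv2.resize(c["img"][150:290,160:500,::-1],(780,321),interpolation=cv2.INTER_CUBIC))
T=c["T"];P=cloud(c,T);L=(P-T[:3,3])@T[:3,:3]
for v in range(196,240,3): print(v,[np.round(L[v,u]*1000,1).tolist() for u in (235,275,380)])
E
```

```text
15.375 [0.5203183  0.20176494 0.11969173] [-6.94061794 -0.57482408 18.9315005 ] [-0.13507293  1.1729475  -0.02182962]
1407 [ 0.46285238 -0.03035143  0.00345458]
1587 [0.44801002 0.00621257 0.00424606]
196 [[41.1, -38.2, 20.6], [41.1, -21.6, 20.7], [41.3, 21.8, 19.8]]
199 [[39.8, -38.4, 21.2], [40.0, -21.6, 19.9], [40.0, 21.9, 20.2]]
202 [[38.7, -38.3, 20.3], [38.8, -21.5, 19.4], [38.8, 21.9, 19.7]]
205 [[37.6, -38.1, 19.0], [37.5, -21.6, 19.8], [37.7, 21.8, 18.8]]
208 [[36.4, -38.1, 19.0], [36.6, -21.4, 17.8], [36.4, 21.9, 18.8]]
211 [[35.3, -38.1, 18.3], [35.5, -21.4, 17.1], [35.3, 21.8, 18.1]]
214 [[34.1, -38.1, 18.0], [33.9, -21.6, 18.8], [34.2, 21.8, 17.5]]
217 [[33.1, -37.9, 16.7], [33.0, -21.5, 17.1], [32.9, 21.8, 17.4]]
220 [[31.9, -37.8, 16.1], [31.5, -21.6, 18.3], [31.7, 21.9, 17.4]]
223 [[29.4, -39.2, 22.2], [30.4, -21.6, 17.3], [30.1, 22.1, 18.9]]
226 [[27.4, -39.8, 25.0], [29.2, -21.6, 17.1], [29.2, 21.9, 17.1]]
229 [[26.4, -39.7, 23.9], [27.7, -21.7, 18.2], [27.9, 22.0, 17.4]]
232 [[24.8, -39.9, 24.8], [26.7, -21.6, 17.0], [26.7, 22.0, 16.9]]
235 [[23.9, -39.7, 23.3], [25.5, -21.6, 16.5], [25.5, 22.0, 16.7]]
238 [[22.5, -39.7, 23.3], [24.5, -21.5, 15.6], [24.4, 21.9, 15.8]]
```

View pics/w8c.png

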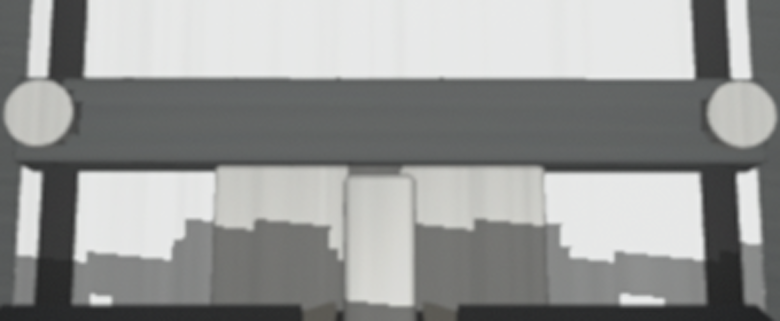

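The base's lower edge is butted on the stop bar with no visible gap and is square. Width centring is within about 2 mm (bracket centre at crop column 380, bar centre at 390), and the bracket slope matches the plate. I'll firm the grip and ease the push toward 15–18 N.

Request:
{"method": "step_arm", "body": {
  "plan": [
    [1,0,0,0,0],
    [1,0,0,0,0],
    [1,0,0,-0.0005,0],
    [1,0,0,-0.001,0],
    [1,0,0,-0.001,0],
    [1,0,0,-0.001,0],
    [1,0,0,-0.001,0],
    [1,0,0,-0.001,0]
  ],
  "grip_force": 25
}}

```text
time: 16.42
tool_pos: [0.5203, 0.2018, 0.1197]
tool_rot: [-3.141, 0.001, 0.101]
contact_force: [-4.1, -0.5, 13.0]
opening: 0.0097
grip_force: 27.0
```

```bash
python3 br.py w9
```

```text
16.425 [0.52029579 0.20177027 0.1197127 ] [-4.05062973 -0.47902612 13.01474468] [-0.04893662  0.70520728 -0.03183775]
1406 [ 0.45796908 -0.02425832  0.00366896]
1586 [0.44572447 0.00122182 0.00433948]
```

Run:
```python
from h import *
c=dict(np.load("w9.npz"));T=c["T"];P=cloud(c,T);v,u=np.mgrid[0:480,0:640]
V=(v>228)&(v<280);pl=V&(((u>208)&(u<245))|((u>405)&(u<450)));ba=V&(((u>258)&(u<290))|((u>352)&(u<392)))
def fit(m):
    X=P[m];k=np.zeros(3);g=np.ones(len(X),bool)
    for _ in range(5):
        A=np.c_[X[:,:2],np.ones(len(X))];k=np.linalg.lstsq(A[g],X[g,2],rcond=None)[0];r=abs(A@k-X[:,2]);g=r<max(.0015,2*np.median(r))
    n=np.r_[-k[:2],1];return k,n/np.linalg.norm(n),g.mean()
a,na,ga=fit(pl);b,nb,gb=fit(ba);x=P[ba].mean(0)
print(a,b,ga,gb,"angle deg",np.degrees(np.arccos(na@nb)),"thick mm",1000*na[2]*((b-a)@np.r_[x[:2],1]))
n0=np.r_[.4494,.0447,1];n0/=np.linalg.norm(n0);print("vs first plane deg",np.degrees(np.arccos(n0@nb)), 1000*n0[2]*(x[2]-(.34940-.44939*x[0]-.04472*x[1])))
```

```text
[-0.44441377 -0.04433943  0.34675119] [-0.44424283 -0.04379598  0.35531831] 0.9649509803921569 0.9619047619047619 angle deg 0.029420795288150867 thick mm 8.007266642869721
vs first plane deg 0.24979724396185884 8.53187531700349
```

Flush: 0.03° between the two faces, and the base top sits 8.0 mm above the plate, which matches its thickness. It is butted and pressed with about 17 N, so I'm handing in.

```bash
python3 -c "
from cell import *
print(hand_in())"
```

```text
the job is handed in; nothing more can be done
None
```

I handed the job in with the bracket still gripped, lying flush on the slope (measured within about 0.03°), butted squarely on the stop, about 2 mm off mid-width and pressed with about 17 N; no verdict came back.

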